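# Close the open pipe clamp with its star wheel

## Robot

A 6-joint arm with a two-finger parallel gripper is mounted at the origin on the work surface. World frame = base frame: x ahead of the robot, y to its left, z up, the work surface at z = 0. Lengths are in m, angles in rad, forces in N, time in s.
With the tool pointing down it reaches from about 0.375 to 0.9 m from the base axis. Payload 3.1 kg.
Tool frame: the origin (TCP) lies between the finger pads; the fingertips stand 25 mm ahead of it and the grasp point (between the pads) lies 6 mm ahead of it; y points along the fingers, x is the direction in which the jaws open and shut, and the axes are right-handed (so a half turn about y gives the same grasp; the last joint's range is limited). The gripper opens to 87 mm and grips with 3 to 60 N. Pads are 19 mm wide; open, the fingers measure 117 mm over their backs; the gripper's body (75 mm by 190 mm) begins 51 mm behind the grasp point.
Start: joints at [-1.288, 0.527, 1.433, -0, 1.181, -0.178], TCP at [0.278, -0.56, 0.248] pointing down, gripper open.
Joint ranges: [-3.08, 3.08], [-0.75, 2.2], [0.22, 2.44], [-1.43, 4.57], [0, 2.65], [-2.85, 2.85]. Speed limits (rad/s): [2.79, 2.79, 3.14, 3.14, 3.14, 3.14].

## Interface

Orientations are given as a unit quaternion [x, y, z, w].
In Python, from rig import robot gives the robot as it stands.
- The arm moves only by the tool carry_out, never from a script. Its argument "moves" is a list of rows, each a list of 7 numbers: the opening, from 0 (shut) to 1 (fully open), then the shift along the tool's x, y, z in cm, then the turn, a rotation vector about the tool's x, y, z in rad. In form: [[grip, x, y, z, rx, ry, rz], ...]. A call has 1 to 20 rows; each row is the pose to reach, as a shift and turn from the pose commanded when the call began, along the tool's axes at that moment; what a row does not reach only later rows make up. A row lasts 1/10 s, in which the tool goes at most 50 mm and 8.59 degrees, less where a joint would pass 70% of its speed; a pose out of reach is approached as far as the arm can. A call with a gripper value outside its range is refused whole. The fingers move at their own pace and stop on an object; "force" is the grip in N (left out, the last holds). Time passes only in rows, so rows that repeat a pose let the fingers close. It gives the time, the measured TCP pose, the force and the opening at its end, in the units of the state.
- robot.get_obs(): the state, without advancing time (a new reading comes with each control period).
- robot.camera(name): name is "side" or "top" or "wrist"; returns the picture (420x560x3 uint8, red, green, blue); there is no depth.
- robot.camera_params(name): a dict with "fx", "fy", "cx", "cy" (pixels), "extrinsics" (4x4, takes a point from camera to world coordinates); the wrist camera has in their place "mount" (4x4, takes a point from camera to tool coordinates, whose origin is the TCP and whose axes are the tool frame's). Camera axes: x right, y down, z forward; pixel columns grow to the right and rows downward; lengths in m; the calibration is good to about 2 mm. A picture is of the moment at which its call begins: read the wrist's pose just before it. camera_params takes no time and is no camera call.
- robot.hand_in(): hands the job in, once; it reports no verdict.
The state is a dict: "time": time; "q": joint angles; "joint_velocities": joint speeds; "joint_torque": joint torques, N m; "position": TCP position; "tool_rot": TCP orientation; "ft_force": force on the tool from outside, world axes, zero at the start; "moment": the same for the moment, N m; "grip_width": finger opening in m.
Only numpy, scipy, OpenCV 4.12 (cv2) and the standard library are available. Lean on these libraries where they do the work, as an engineer would, in place of code of your own. Each camera call takes 0.05 s, during which the arm holds its last target.

## Task

One of the two pipe clamps on the welding table is still open, with its arm standing up off the pipe. Put closed fingertips through the slot in that clamp's cover and push its star wheel round in the direction of the arrow, one tooth at a time, lifting out of the slot between teeth, until the arm lies fully down on the pipe. Do not touch the clamp arm itself, and leave the other, already closed clamp as it is.

Things in the scene. Friction and masses are not known exactly. Their poses are not given: they have to be found in the camera images.
- clamp: Open clamp, fixed. Origin: on the table, straight below the wheel centre; x along shaft and pipe (away from robot), y along the slot, z up. In mm: grey housing x -46..46, y -105..80, cover top z 163, 3 thick. Slot in cover x -29..29, y -92..42; white arrow beside it points +y: visible teeth go +y to close. Wheel axis along x at y 0, z 88. Behind the housing nothing is above z 175.
- star_wheel (a joint): Open clamp's wheel, rad, grows in closing; starts 0.14-0.49, hard stop 2.094 = closed; stays put, needs 5 N at a tooth. 5 bar teeth, tip radius 70 mm, 12 thick, 20 wide, hub radius 22; one tooth leans (joint - 0.698) rad from upright towards clamp +y, the rest every 1.257. Slot too short for one stroke: fingertips at z 130 mm, push a tooth from behind to 0.7 past upright, lift out, go behind the next.
- clamp_arm (a point): Open clamp's arm: dark steel bar 77 mm long, 16 x 20 mm thick, fixed on the wheel's shaft 95 mm behind the wheel and turning with it. This point is the bar's middle, 40 mm from the shaft axis. About upright when open; level towards the clamp's +y, lying on the 56 mm pipe, when closed. Not to be touched.
- other_wheel (a joint): Star wheel of the other clamp, of the same design (its pipe has a flange at the far end), rad; already closed: 2.05 to 2.094. Leave alone.

How it is judged:
On the way:
1. the star wheel has been pushed on (joint between 0.75 and 1.85 rad) and the robot has let go of it before going on to the next tooth (value of joint star_wheel between 0.75 and 1.85 rad and contact force between the fingers and clamp below 0.3 N), for 0.2 s.
At the end, for the whole second after the job is handed in: The open clamp's star wheel stands within 0.18 rad (10 deg) of its closed stop (joint over 1.914), at rest, so that the arm lies on the pipe; the other clamp's wheel is still closed (over 1.9) (value of joint star_wheel above 1.914 rad and velocity of joint star_wheel below 0.05 rad/s and value of joint other_wheel above 1.9 rad); the robot touches nothing.
It fails at once if the robot touches the clamp arm (contact force between any of the fingers, the arm and star_wheel_c6 above 1 N).
It fails at once if the other clamp is loosened (value of joint other_wheel below 1.9 rad).
It also fails if it takes over 45 s, if anything falls off the work surface, if the arm or the gripper's body presses on something with over 40 N, if the wrist force passes 120 N, or if a joint passes its speed limit or range.

## Working session

There is one attempt and no reset: what is moved stays moved. The work goes in short steps, Python scripts to look and compute and a tool call to move; the robot and the scene stay as the last step left them, time stands still between calls to the robot, and variables do not carry over. Pictures are saved under pics/ and viewed, and the job is handed in when it is done.

Besides the shell and the picture viewer there is one more tool, called after "Request:" by a JSON object that holds its "fn" and its "kwargs". carry_out: Moves the arm, as the interface text tells. Its arguments: {"type":"object","properties":{"moves":{"type":"array"},"force":{"type":"number"}},"required":["moves"]}

```bash
ls; mkdir -p pics; python3 - <<'E'
from rig import robot
import cv2
o=robot.get_obs(); print(o)
for n in ("side","top","wrist"):
    im=robot.camera(n); cv2.imwrite(f"pics/{n}0.png",im[:,:,::-1]); print(n,robot.camera_params(n))
E
```

```text
pics
{'time': 0.0, 'q': array([-1.28850105e+00,  5.28443992e-01,  1.43389850e+00, -1.44565287e-06,
        1.18142526e+00, -1.78536271e-01]), 'joint_velocities': array([ 2.96341579e-04, -1.81663152e-03,  6.41452985e-04, -1.85588404e-05,
       -1.43367671e-03,  1.67362914e-03]), 'joint_torque': array([ 6.73488812e-04, -4.40041709e+01, -1.76592332e+01,  6.32289425e-02,
        5.83262590e-02, -1.70189892e-04]), 'position': array([ 0.27774478, -0.55912971,  0.24658643]), 'tool_rot': array([-0.60046218,  0.37316577, -0.37202265,  0.60149117]), 'ft_force': array([0.30678889, 0.31225895, 0.95670621]), 'moment': array([-0.01899031,  0.0055858 ,  0.0453058 ]), 'grip_width': 0.08690226192377463}
side {'fx': 499.70266170277927, 'fy': 499.70266170277927, 'cx': 281.39820403868526, 'cy': 201.86886946846062, 'extrinsics': array([[ 0.7733758 ,  0.3847999 , -0.50380443,  0.95393395],
       [ 0.63394205, -0.4660307 ,  0.61719758, -0.46148401],
       [ 0.00270924, -0.79670849, -0.60435771,  0.57466031],
       [ 0.        ,  0.        ,  0.        ,  1.        ]])}
top {'fx': 413.95945965700207, 'f
[... 190 characters left out ...]
6616e-01, -6.83754305e-03, -1.24691112e-04,
         1.49161685e-02],
       [ 1.37424946e-03, -1.83053068e-01, -9.83102073e-01,
         7.61010940e-01],
       [ 0.00000000e+00,  0.00000000e+00,  0.00000000e+00,
         1.00000000e+00]])}
wrist {'fx': 294.8712983430694, 'fy': 294.8712983430694, 'cx': 281.12593040226653, 'cy': 207.6222501518247, 'mount': array([[ 9.99999611e-01, -6.19062953e-04,  6.28579616e-04,
         4.58834286e-04],
       [-7.77894017e-04, -2.82575493e-01,  9.59244748e-01,
        -1.36396568e-01],
       [-4.16211691e-04, -9.59244863e-01, -2.82575864e-01,
         7.75536830e-02],
       [ 0.00000000e+00,  0.00000000e+00,  0.00000000e+00,
         1.00000000e+00]])}
```

View pics/side0.png

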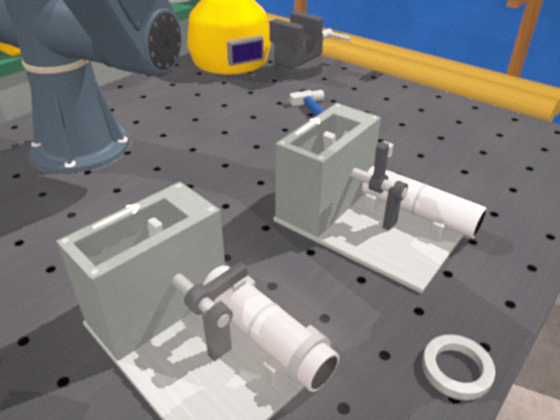

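View pics/top0.png

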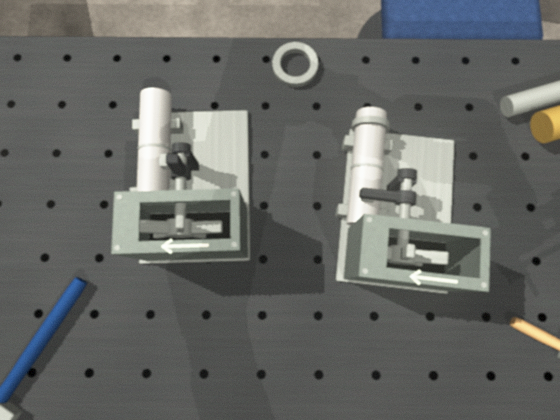

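View pics/wrist0.png

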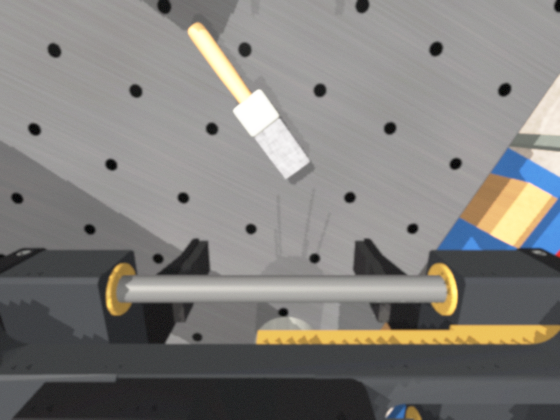

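The top view shows the open clamp on the left, with its cover at about (112–243, 190–255) and its arm upright at (180,160). The closed, flanged clamp is on the right. The side view agrees: the open one is upper right, and its arm stands up at (382,165). Next I'll measure the open clamp's cover.

```bash
python3 - <<'E'
import cv2
im=cv2.imread("pics/top0.png")
cv2.imwrite("pics/topc.png",cv2.resize(im[130:280,100:260],None,fx=5,fy=5,interpolation=cv2.INTER_CUBIC)[:600])
im=cv2.imread("pics/side0.png")
cv2.imwrite("pics/sidec.png",cv2.resize(im[95:245,260:420],None,fx=4,fy=4,interpolation=cv2.INTER_CUBIC))
E
```

```text
(no output)
```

View pics/topc.png

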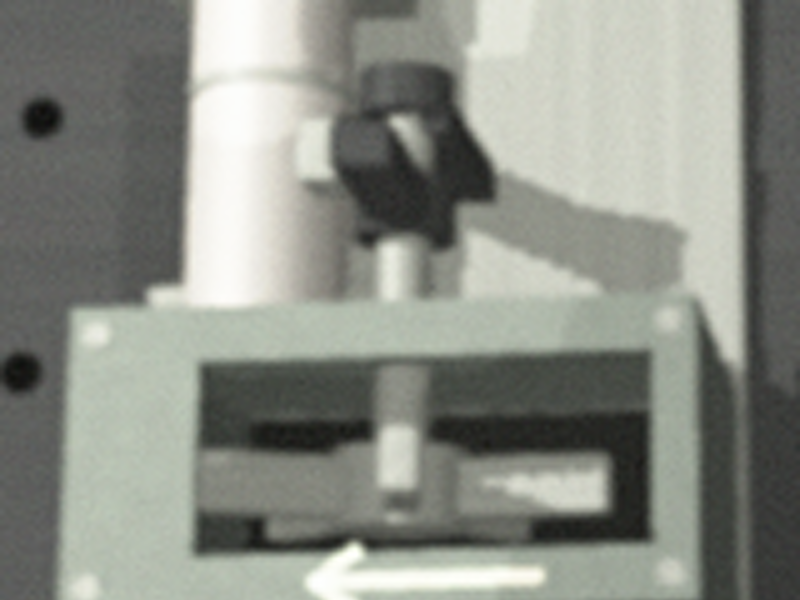

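View pics/sidec.png

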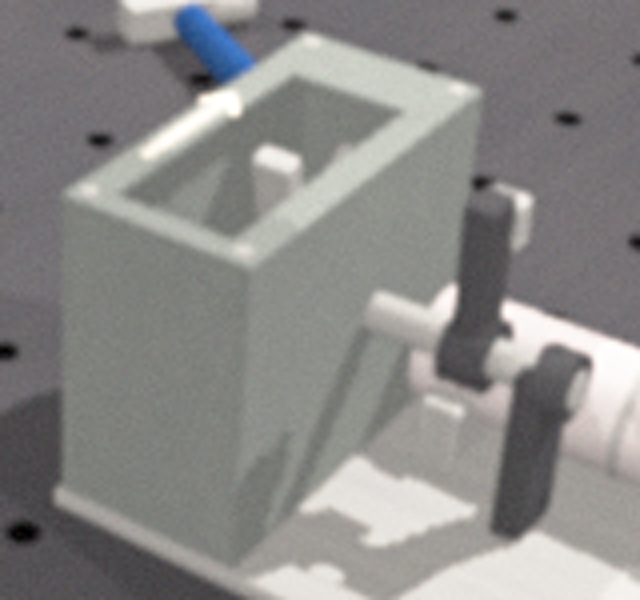

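```bash
cat >h.py <<'E'
import numpy as np
from rig import robot
def ray(cam,px,z):
    p=robot.camera_params(cam);E=p["extrinsics"]
    d=E[:3,:3]@np.array([(px[0]-p["cx"])/p["fx"],(px[1]-p["cy"])/p["fy"],1]);o=E[:3,3]
    return o+d*(z-o[2])/d[2]
def proj(cam,P):
    p=robot.camera_params(cam);E=p["extrinsics"];c=E[:3,:3].T@(np.array(P)-E[:3,3])
    return np.array([p["fx"]*c[0]/c[2]+p["cx"],p["fy"]*c[1]/c[2]+p["cy"]])
E
python3 - <<'E'
from h import *
loc=np.array([[29,42],[29,-92],[-29,-92],[-29,42]])/1000
def fit(P):
    P=np.array(P)[:,:2];a=loc-loc.mean(0);b=P-P.mean(0)
    th=np.arctan2((a[:,0]*b[:,1]-a[:,1]*b[:,0]).sum(),(a*b).sum())
    R=np.array([[np.cos(th),-np.sin(th)],[np.sin(th),np.cos(th)]]);o=P.mean(0)-R@loc.mean(0)
    print(o,th,np.round((P-(loc@R.T+o))*1000,1)); return R,o,th
top=[(198,365),(650,350),(650,542),(193,553)]
R,o,th=fit([ray("top",(100+u/5-.4,130+v/5-.4),.163) for u,v in top])
# side crop /4 offset (260,95): (+29,+42) far right=(402,110); (+29,-92)=(240? hidden near)
side=[(405,110),(228,240),(120,193),(297,75)]
fit([ray("side",(260+u/4-.4,95+v/4-.4),.163) for u,v in side])
for l in loc:
    P=np.r_[R@l+o,.163];q=proj("side",P);print((q-[260,95])*4)
# tooth in top: tip centre
for n,px in(("top",(100+400/5,130+460/5)),("side",(260+285/4,95+152/4))):
    for z in(.15,.158):
        P=ray(n,px,z)[:2];print(n,z,R.T@(P-o)*1000)
E
```

```text
[0.54242551 0.18301959] 0.036154633776338464 [[-1.1 -0.4]
 [-0.5  0.3]
 [ 0.4  0.7]
 [ 1.2 -0.7]]
[0.54596047 0.1799973 ] 0.025440604645485705 [[-1.8  0. ]
 [-1.5 -0.7]
 [ 1.7  2. ]
 [ 1.6 -1.3]]
[403.24790326 104.07474371]
[230.29365218 233.24257821]
[111.32777886 187.27487742]
[290.20269193  66.5095246 ]
top 0.15 [ -0.67866109 -15.76145996]
top 0.158 [ -2.03471756 -17.70815053]
side 0.15 [-0.77712441 -4.70301185]
side 0.158 [  6.5458096 -17.0282344]
```

The slot corners from both views agree to about 4 mm. The origin is near (0.544, 0.182), yaw about 0.03, and the wheel joint about 0.4 rad. Now I'll work out the tool transform and the approach move.

```bash
cat >>h.py <<'E'
from scipy.spatial.transform import Rotation as Ro
O=np.array([.5435,.182]);TH=.033
def w(l): # clamp mm -> world
    c,s=np.cos(TH),np.sin(TH);return np.array([O[0]+(c*l[0]-s*l[1])/1000,O[1]+(s*l[0]+c*l[1])/1000,l[2]/1000])
def pose():
    o=robot.get_obs();return o["position"],Ro.from_quat(o["tool_rot"]),o
def cl(p):
    c,s=np.cos(TH),np.sin(TH);d=p[:2]-O;return np.array([c*d[0]+s*d[1],-s*d[0]+c*d[1],p[2]])*1000
E
python3 - <<'E'
from h import *
p,R,o=pose();print(R.as_matrix().round(3))
for sg in(1,-1):
    x=sg*np.array([np.cos(TH),np.sin(TH),0]);y=np.array([0,0,-1.]);T=Ro.from_matrix(np.c_[x,y,np.cross(x,y)])
    rv=(R.inv()*T).as_rotvec();print(sg,rv)
    print("above",R.inv().apply(w([0,-57,260])-p)*100)
    print("up",R.inv().apply([0,0,.03])*100)
E
```

```text
[[ 0.445 -0.001  0.896]
 [-0.896  0.002  0.445]
 [-0.002 -1.     0.   ]]
1 [-0.00120765 -1.14299359 -0.00136796]
above [-49.39611052  -1.22454403  54.39847362]
up [-5.12156082e-03 -2.99999553e+00  7.83155973e-04]
-1 [ 1.53823121e-03  1.99859820e+00 -1.35796263e-03]
above [-49.39611052  -1.22454403  54.39847362]
up [-5.12156082e-03 -2.99999553e+00  7.83155973e-04]
```

Request:
{"fn": "carry_out", "kwargs": {"moves": [[0,-3,-1.2,3.4,0,-0.1,0],[0,-8,-1.2,8,0,-0.2,0],[0,-49.4,-1.2,54.4,0,-1.143,0],[0,-49.4,-1.2,54.4,0,-1.143,0],[0,-49.4,-1.2,54.4,0,-1.143,0],[0,-49.4,-1.2,54.4,0,-1.143,0],[0,-49.4,-1.2,54.4,0,-1.143,0],[0,-49.4,-1.2,54.4,0,-1.143,0],[0,-49.4,-1.2,54.4,0,-1.143,0],[0,-49.4,-1.2,54.4,0,-1.143,0],[0,-49.4,-1.2,54.4,0,-1.143,0],[0,-49.4,-1.2,54.4,0,-1.143,0],[0,-49.4,-1.2,54.4,0,-1.143,0],[0,-49.4,-1.2,54.4,0,-1.143,0],[0,-49.4,-1.2,54.4,0,-1.143,0],[0,-49.4,-1.2,54.4,0,-1.143,0],[0,-49.4,-1.2,54.4,0,-1.143,0],[0,-49.4,-1.2,54.4,0,-1.143,0],[0,-49.4,-1.2,54.4,0,-1.143,0],[0,-49.4,-1.2,54.4,0,-1.143,0]], "force": 20}}

```text
time: 2.15
position: [0.5453, 0.1233, 0.2596]
tool_rot: [0.707, 0.011, -0.011, -0.707]
ft_force: [0.7, 0.0, 0.3]
grip_width: 0.0003
```

```bash
python3 - <<'E'
from h import *
import cv2
p,R,o=pose();print(o["time"],cl(p),R.as_matrix().round(3),o["grip_width"],o["ft_force"],o["q"])
cv2.imwrite("pics/w1.png",robot.camera("wrist")[:,:,::-1]);cv2.imwrite("pics/s1.png",robot.camera("side")[:,:,::-1])
E
```

```text
2.15 [-1.78508451e-01 -5.87193750e+01  2.59621660e+02] [[ 1.    -0.    -0.031]
 [ 0.031 -0.     1.   ]
 [-0.    -1.    -0.   ]] 0.00031866592616621207 [0.66086528 0.04885896 0.33409642] [ 2.25624489e-02  4.24369007e-01  1.58605900e+00 -1.02481328e-04
  1.13150507e+00 -8.32944591e-03]
```

View pics/w1.png

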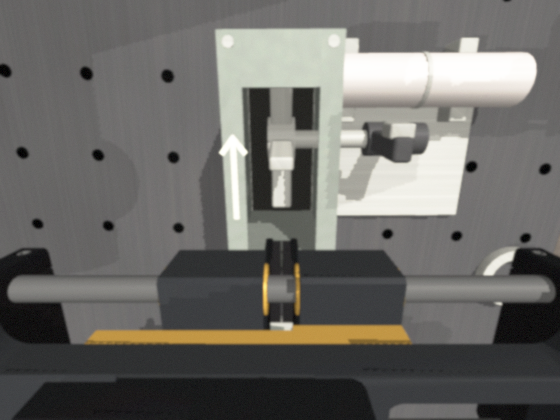

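View pics/s1.png

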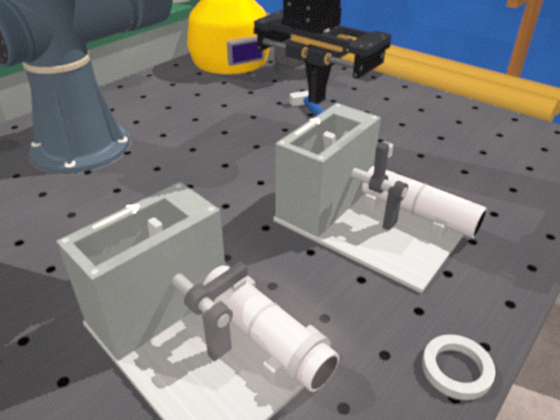

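The wrist view shows the closed fingers at column 281, centred on the slot (columns 243–320) and behind the tooth at (282,150). I'll go down now.

Request:
{"fn": "carry_out", "kwargs": {"moves": [[0,0,3,0,0,0,0],[0,0,6,0,0,0,0],[0,0,8,0,0,0,0],[0,0,9.5,0,0,0,0],[0,0,10.5,0,0,0,0],[0,0,10.5,0,0,0,0]]}}

```text
time: 2.85
position: [0.5448, 0.1242, 0.1534]
tool_rot: [0.707, 0.01, -0.012, -0.707]
ft_force: [0.9, -0.5, 0.1]
grip_width: 0.0004
```

```bash
python3 - <<'E'
from h import *
import cv2
p,R,o=pose();print(o["time"],cl(p),o["ft_force"])
cv2.imwrite("pics/w2.png",robot.camera("wrist")[:,:,::-1]);s=robot.camera("side")[20:245,240:460,::-1]
cv2.imwrite("pics/s2.png",cv2.resize(s,None,fx=2.5,fy=2.5))
E
```

```text
2.85 [ -0.65417723 -57.79626728 153.38670833] [ 0.88548879 -0.50630472  0.10442563]
```

View pics/w2.png

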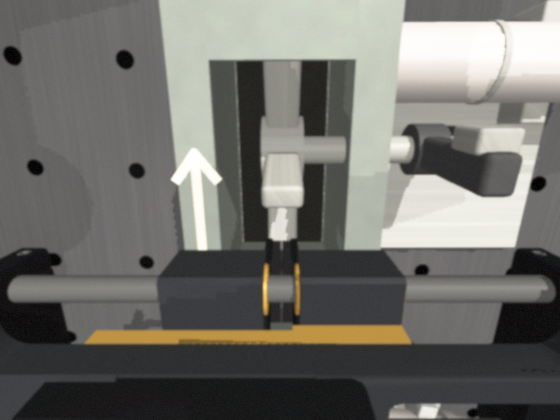

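View pics/s2.png

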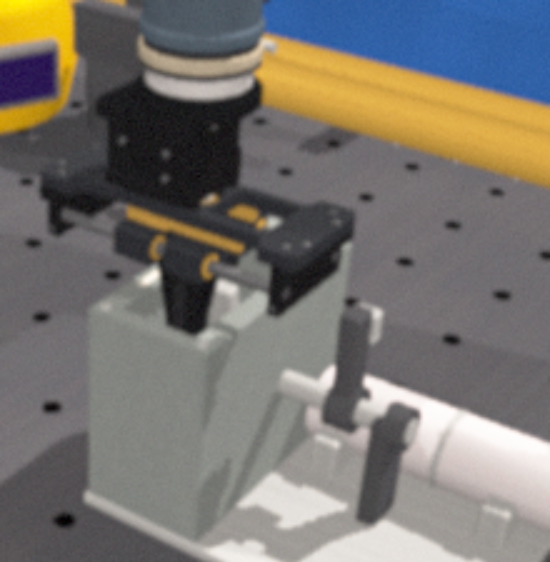

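The fingers are in the slot cleanly, with no force. The carriage clears the arm. First stroke:

Request:
{"fn": "carry_out", "kwargs": {"moves": [[0,0,0,0.8,0,0,0],[0,0,0,1.6,0,0,0],[0,0,0,2.2,0,0,0],[0,0,0,2.8,0,0,0],[0,0,0,3.4,0,0,0],[0,0,0,4.0,0,0,0],[0,0,0,4.0,0,0,0]]}}

```text
time: 3.65
position: [0.5447, 0.1649, 0.1552]
tool_rot: [0.707, 0.013, -0.012, -0.707]
ft_force: [0.3, -1.9, 0.9]
grip_width: 0.0004
```

```bash
python3 - <<'E'
from h import *
import cv2
p,R,o=pose();print(o["time"],cl(p),o["ft_force"])
s=robot.camera("side")[20:245,240:460,::-1]
cv2.imwrite("pics/s3.png",cv2.resize(s,None,fx=2.5,fy=2.5))
E
```

```text
3.65 [  0.65380853 -17.15740405 155.19279412] [ 0.33660597 -1.91935311  0.87180928]
```

View pics/s3.png

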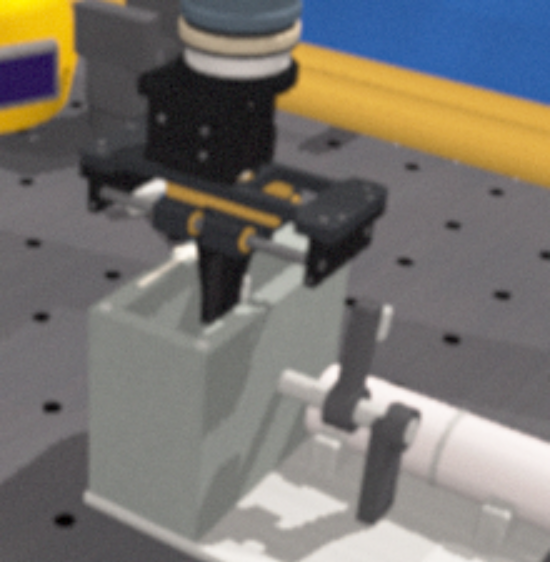

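The arm in the picture (360,330) has started to lean, and the force is small. I'll continue to +18 mm.

Request:
{"fn": "carry_out", "kwargs": {"moves": [[0,0,0,0.6,0,0,0],[0,0,0,1.2,0,0,0],[0,0,0,1.8,0,0,0],[0,0,0,2.4,0,0,0],[0,0,0,3.0,0,0,0],[0,0,0,3.5,0,0,0],[0,0,0,3.5,0,0,0]]}}

```text
time: 4.4
position: [0.5427, 0.1988, 0.154]
tool_rot: [0.708, 0.012, -0.012, -0.706]
ft_force: [-0.3, -4.6, -0.1]
grip_width: 0.0006
```

```bash
python3 - <<'E'
from h import *
import cv2
p,R,o=pose();print(o["time"],cl(p),o["ft_force"])
s=robot.camera("side")[20:245,240:460,::-1]
cv2.imwrite("pics/s4.png",cv2.resize(s,None,fx=2.5,fy=2.5))
E
```

```text
4.4 [ -0.26084661  16.80958847 154.02658339] [-0.33550117 -4.5542813  -0.11697823]
```

View pics/s4.png

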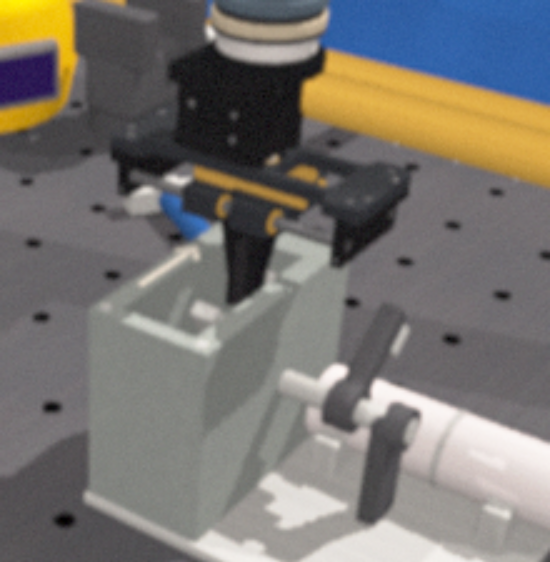

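Request:
{"fn": "carry_out", "kwargs": {"moves": [[0,0,0,0.4,0,0,0],[0,0,0,0.4,0,0,0],[0,0,0,-0.8,0,0,0],[0,0,0,-0.8,0,0,0],[0,0,-3,-0.8,0,0,0],[0,0,-7,-0.8,0,0,0],[0,0,-7,-0.8,0,0,0],[0,0,-7,-4,0,0,0],[0,0,-7,-7.8,0,0,0],[0,0,-7,-7.8,0,0,0],[0,0,-7,-7.8,0,0,0]]}}

```text
time: 5.55
position: [0.5454, 0.1213, 0.2241]
tool_rot: [-0.707, -0.011, 0.011, 0.707]
ft_force: [0.1, 1.0, 0.3]
grip_width: 0.0005
```

```bash
python3 - <<'E'
from h import *
import cv2
p,R,o=pose();print(o["time"],cl(p),o["ft_force"])
s=robot.camera("side")[20:245,240:460,::-1]
cv2.imwrite("pics/s5.png",cv2.resize(s,None,fx=2.5,fy=2.5));cv2.imwrite("pics/w5.png",robot.camera("wrist")[:,:,::-1])
E
```

```text
5.55 [-6.85620276e-02 -6.07708735e+01  2.24138857e+02] [0.05240639 0.99045107 0.26609242]
```

View pics/s5.png

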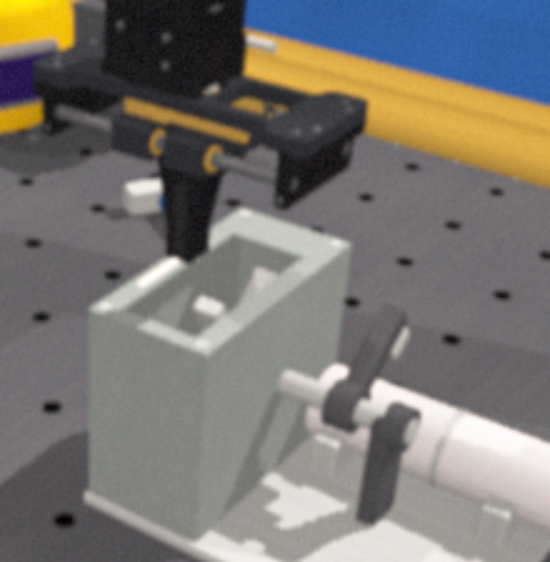

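View pics/w5.png

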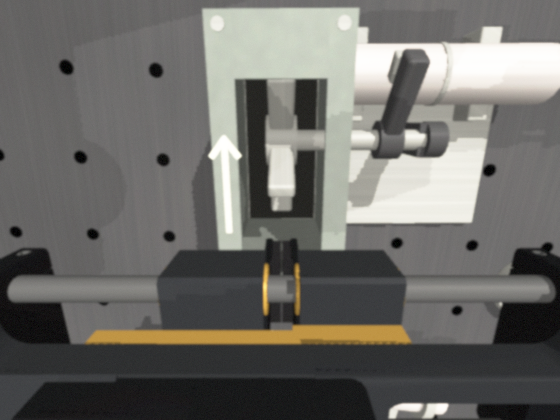

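The arm now leans well over the pipe, and the next tooth shows at (282,185) in the wrist view. I'll check that the fingers are clear behind it.

```bash
python3 - <<'E'
from h import *
p,R,o=pose();c=robot.camera_params("wrist");M=c["mount"]
for px,z in(((282,195),.143),((282,210),.125),((282,169),.148),((282,79),.163),((282,218),.02)):
    d=M[:3,:3]@np.array([(px[0]-c["cx"])/c["fx"],(px[1]-c["cy"])/c["fy"],1])
    D=R.apply(d);W=p+R.apply(M[:3,3]);print(px,cl(W+D*(z-W[2])/D[2]))
E
```

```text
(282, 195) [  0.78457321 -36.77168428 143.        ]
(282, 210) [  0.82924107 -54.13037185 125.        ]
(282, 169) [  0.76637927 -16.15517998 148.        ]
(282, 79) [  0.71309513  42.15202749 163.        ]
(282, 218) [  1.06807773 -96.08408881  20.        ]
```

The slot's far edge measures 42.2 mm against a nominal 42. The tooth's rear edge is at about -40 mm and the finger front at -51 mm, so it's clear. Down, then push.

Request:
{"fn": "carry_out", "kwargs": {"moves": [[0,0,3,0,0,0,0],[0,0,5,0,0,0,0],[0,0,7,0,0,0,0],[0,0,7,0,0,0,0],[0,0,7,0.8,0,0,0],[0,0,7,1.6,0,0,0],[0,0,7,2.2,0,0,0],[0,0,7,2.8,0,0,0],[0,0,7,3.4,0,0,0],[0,0,7,4.0,0,0,0],[0,0,7,4.3,0,0,0],[0,0,7,4.3,0,0,0]]}}

```text
time: 6.85
position: [0.5453, 0.1653, 0.156]
tool_rot: [-0.707, -0.013, 0.011, 0.707]
ft_force: [0.5, -1.5, 1.0]
grip_width: 0.0003
```

```bash
python3 - <<'E'
from h import *
import cv2
p,R,o=pose();print(o["time"],cl(p),o["ft_force"])
s=robot.camera("side")[20:245,240:460,::-1]
cv2.imwrite("pics/s6.png",cv2.resize(s,None,fx=2.5,fy=2.5))
E
```

```text
6.85 [  1.26577678 -16.73069305 155.97424489] [ 0.46122365 -1.48463426  1.04367628]
```

View pics/s6.png

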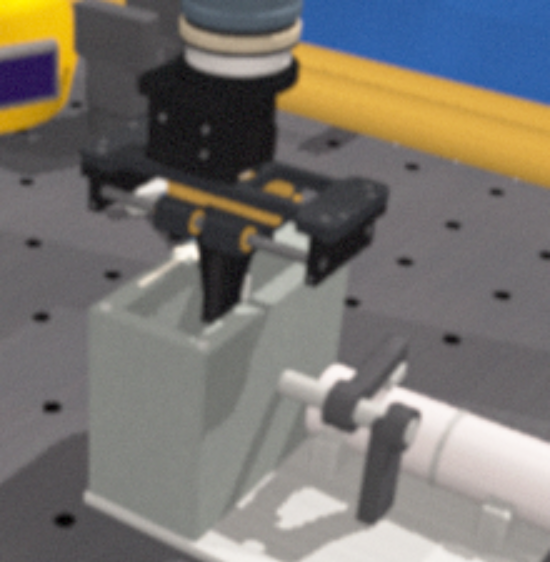

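Request:
{"fn": "carry_out", "kwargs": {"moves": [[0,0,0,0.3,0,0,0],[0,0,0,0.5,0,0,0],[0,0,0,0.7,0,0,0],[0,0,0,0.7,0,0,0]]}}

```text
time: 7.3
position: [0.5445, 0.1709, 0.1552]
tool_rot: [0.708, 0.012, -0.011, -0.706]
ft_force: [0.6, -5.0, 4.5]
grip_width: 0.0005
```

```bash
python3 - <<'E'
from h import *
import cv2
p,R,o=pose();print(o["time"],cl(p),o["ft_force"])
s=robot.camera("side")[20:245,240:460,::-1]
cv2.imwrite("pics/s7.png",cv2.resize(s,None,fx=2.5,fy=2.5))
E
```

```text
7.3 [  0.5988991  -11.07679468 155.19692486] [ 0.5773204  -4.99993138  4.50329827]
```

View pics/s7.png

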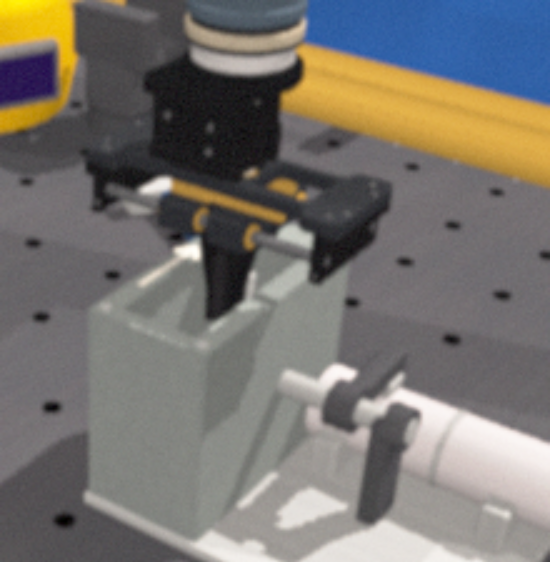

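The arm is still slightly above level, so I'll continue in small steps.

Request:
{"fn": "carry_out", "kwargs": {"moves": [[0,0,0,0.2,0,0,0],[0,0,0,0.4,0,0,0],[0,0,0,0.4,0,0,0]]}}

```text
time: 7.65
position: [0.5444, 0.1727, 0.1552]
tool_rot: [0.709, 0.013, -0.012, -0.705]
ft_force: [0.3, -12.6, 6.9]
grip_width: 0.0003
```

Request:
{"fn": "carry_out", "kwargs": {"moves": [[0,0,0,0.15,0,0,0],[0,0,0,0.3,0,0,0],[0,0,0,0.3,0,0,0]]}}

```text
time: 7.95
position: [0.5445, 0.173, 0.1553]
tool_rot: [0.711, 0.013, -0.013, -0.703]
ft_force: [-0.4, -20.1, 8.4]
grip_width: 0.0004
```

```bash
python3 - <<'E'
from h import *
import cv2
p,R,o=pose();print(o["time"],cl(p),o["ft_force"])
s=robot.camera("side")[20:245,240:460,::-1]
cv2.imwrite("pics/s8.png",cv2.resize(s,None,fx=2.5,fy=2.5))
E
```

```text
7.95 [  0.67259138  -8.98353447 155.3195338 ] [ -0.35421369 -20.09294231   8.38514949]
```

View pics/s8.png

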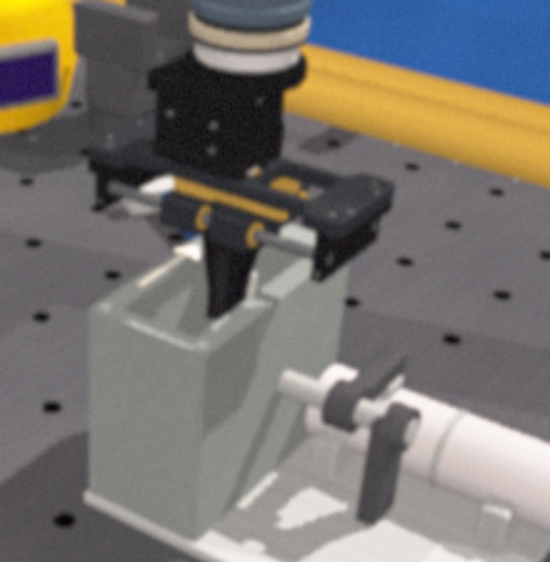

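The fingers have stopped at -9 mm, against a predicted -9.7 mm at the hard stop, and the force has risen to 20 N. The wheel is closed. Back off and lift out.

Request:
{"fn": "carry_out", "kwargs": {"moves": [[0,0,0,-0.6,0,0,0],[0,0,0,-1.6,0,0,0],[0,0,0,-1.6,0,0,0],[0,0,-3,-1.6,0,0,0],[0,0,-7,-1.6,0,0,0],[0,0,-11,-1.6,0,0,0],[0,0,-14,-6,0,0,0],[0,0,-14,-10,0,0,0],[0,0,-14,-14,0,0,0],[0,0,-14,-14,0,0,0],[0,0,-14,-14,0,0,0],[0,0,-14,-14,0,0,0]]}}

```text
time: 9.2
position: [0.548, 0.0399, 0.2941]
tool_rot: [-0.707, -0.012, 0.012, 0.707]
ft_force: [-0.0, 0.4, 0.6]
grip_width: 0.0004
```

```bash
python3 - <<'E'
from h import *
import cv2
p,R,o=pose();print(o["time"],cl(p),o["ft_force"],abs(o["joint_velocities"]).max())
cv2.imwrite("pics/s9.png",robot.camera("side")[:,:,::-1]);cv2.imwrite("pics/t9.png",robot.camera("top")[:,:,::-1])
E
```

```text
9.2 [-2.33248443e-01 -1.42122056e+02  2.94064501e+02] [-0.04951339  0.35888102  0.55090765] 0.014488896019832151
```

View pics/s9.png

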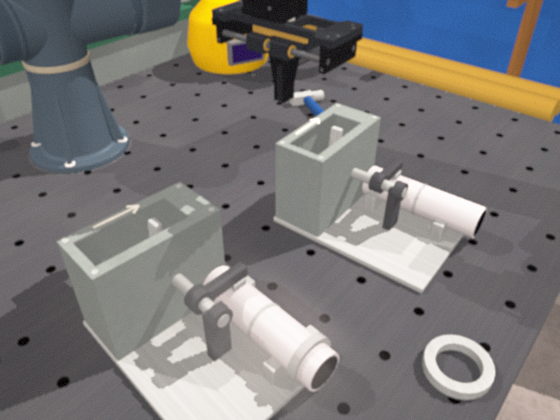

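View pics/t9.png

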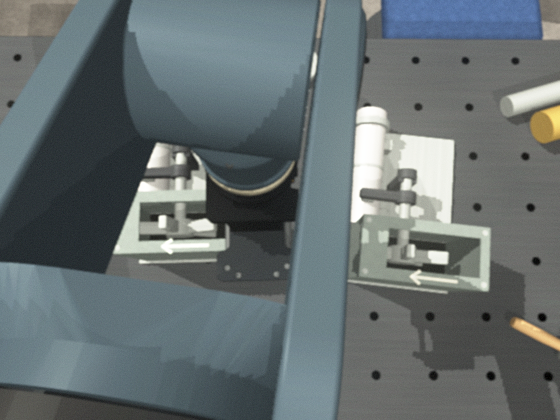

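Both arms now lie level on their pipes, in side view at (385,178) and (218,285), and the fingers are clear. One last numeric check of the tooth and arm position before hand-in.

```bash
python3 - <<'E'
from h import *
import cv2
im=cv2.imread("pics/s9.png")[95:245,260:420];im=cv2.resize(im,None,fx=4,fy=4,interpolation=cv2.INTER_CUBIC)
for j,col in((2.094,(0,0,255)),(1.914,(255,0,0))):
    l=j-.698-1.257;  P=w([0,70*np.sin(l),88+70*np.cos(l)])
    a=np.pi/2-(2.094-j); Q=w([95,78.5*np.sin(a),88+78.5*np.cos(a)])
    for X in(P,Q):
        q=(proj("side",X)-[260,95])*4;print(j,q);cv2.circle(im,tuple(int(v) for v in q),4,col,-1)
cv2.imwrite("pics/s9c.png",im)
E
```

```text
2.094 [306.44925428 126.218453  ]
2.094 [556.20800027 266.62593311]
1.914 [290.72083502 136.2042092 ]
1.914 [559.46808431 241.2358547 ]
```

View pics/s9c.png

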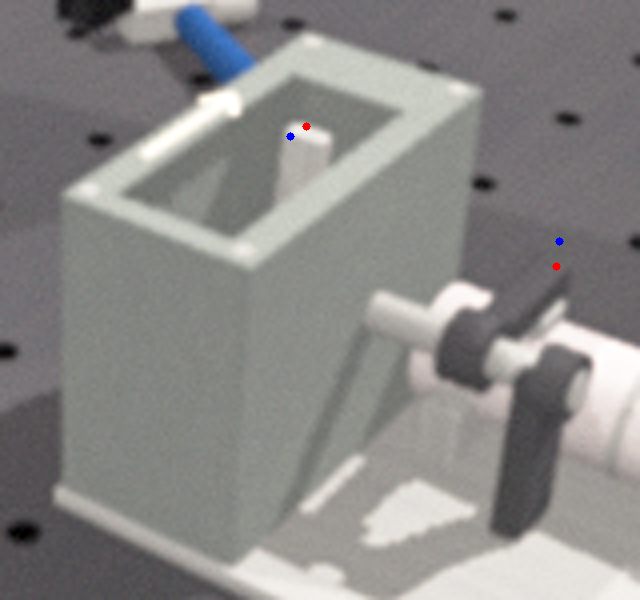

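With the known offset of about (5,7) px in this enlarged view, the tooth tip and arm end match the closed prediction (red), not the 1.914 rad limit (blue). Handing in.

```bash
python3 -c "
from rig import robot
print(robot.hand_in())"
```

```text
the job is handed in; nothing more can be done
None
```

I closed the open clamp in two strokes and handed the job in at about 9.3 s; no verdict was reported.

- **Strokes:** The first stroke took the wheel to an estimated 1.4 rad. I then backed off, lifted out and went behind the next tooth. The second stroke pushed to the hard stop: the fingers stopped 9 mm before the wheel centre, against 9.7 mm predicted, with the force up to 20 N. I then lifted clear.
- **Last checks:** In the final side view, the tooth tip and arm end match the position predicted for fully closed rather than the 1.914 rad limit. The arm lies level on the pipe, and the other clamp looks unchanged. The fingers were well above the housing, and the force reading was about 0.7 N, around the sensor's offset.
- **Disagreement:** The clamp position from the side camera differed from the top camera's by about 4 mm. The wrist camera's check of the slot edge agreed with the position I used (42.2 mm against 42). I did not have a direct reading of the wheel joint, so its angles are inferred from the images and finger positions.

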